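Check the brake lever of the microscope cart

ROBOT

A 6-joint arm with a two-finger parallel gripper is mounted at the origin on the work surface. World frame = base frame: x ahead of the robot, y to its left, z up, the work surface at z = 0. Lengths are in m, angles in rad, forces in N, time in s.
With the tool pointing down it reaches from about 0.4 to 0.825 m from the base axis. Payload 7 kg.
Tool frame: the origin (TCP) lies on the mounting face of the last link; the fingertips stand 178 mm ahead of it and the grasp point (between the pads) lies 159 mm ahead of it; z points along the fingers, y is the direction in which the jaws open and shut (so a half turn about z gives the same grasp; the last joint's range is limited). The gripper opens to 88 mm and grips with 3 to 60 N. Pads are 19 mm wide; open, the fingers measure 130 mm over their backs; the gripper's body (78 mm by 193 mm) begins 47 mm behind the grasp point.
Start: joints at [1.514, 0.359, 0.012, 0, -1.224, -0.288], TCP at [0.228, 0.635, 0.405] pointing down, gripper open.
Joint ranges: [-3.07, 3.07], [-1.43, 2.12], [-1.02, 1.25], [-3.03, 1.67], [-3.05, -0], [-3.03, 3.03]. Speed limits (rad/s): [2.39, 2.39, 3.01, 3.14, 3.14, 3.14].

INTERFACE

Orientations are given as [roll, pitch, yaw] about the fixed x, y, z axes, in that order (R = Rz(yaw) Ry(pitch) Rx(roll)).
In Python, from station import * gives the robot as it stands.
- The arm moves only by the tool arm_command, never from a script. Its argument "targets" is a list of rows, each a list of 3 entries, a list of its own where there are three numbers: the turn, a rotation vector about the world's x, y, z in rad, then the shift along the world's x, y, z in mm, then the closure, from 0 (fully open) to 1 (shut). In form: [[[wx, wy, wz], [tx, ty, tz], fingers], ...]. A call has 1 to 8 rows; each row shifts and turns the commanded pose from where the row before left it; what a row does not reach is not made up. A row lasts 1/10 s, in which the tool goes at most 50 mm and 8.59 degrees, less where a joint would pass 70% of its speed; a pose out of reach is approached as far as the arm can. A call with a gripper value outside its range is refused whole. The fingers move at their own pace and stop on an object; "squeeze" is the grip in N (left out, the last holds). Time passes only in rows, so rows that do not move let the fingers close. It gives the time, the measured TCP pose, the force and the opening at its end, in the units of the state.
- get_state(): the state, without advancing time (a new reading comes with each control period).
- grab_frame(name): name is "scene" or "top" or "wrist"; returns (picture, depth): 400x640x3 uint8, red, green, blue; 400x640 float32, m along the optical axis (not along the pixel's ray), 0 where there is no reading.
- camera_params(name): a dict with "mtx" (3x3 intrinsics, pixels), "k1" (the pictures are not rectified: a ray, as slopes to the right and down, at radius r is drawn at 1 + k1 r^2 times it, then the intrinsics apply), "eye" and "orientation" of the camera in the world. Camera axes: x right, y down, z forward; pixel columns grow to the right and rows downward; lengths in m; the calibration is good to about 2 mm. A picture is of the moment at which its call begins: read the wrist's pose just before it. camera_params takes no time and is no camera call; for the wrist camera it gives the pose at the moment of the call.
- job_done(): hands the job in, once; it reports no verdict.
The state is a dict: "t": time; "q": joint angles; "qd": joint speeds; "joint_efforts": joint torques, N m; "eef_pos": TCP position; "ee_rot": TCP orientation; "force": force on the tool from outside, world axes, zero at the start; "moment": the same for the moment, N m; "width": finger opening in m.
Only numpy, scipy, OpenCV 4.12 (cv2) and the standard library are available. Lean on these libraries where they do the work, as an engineer would, in place of code of your own. Each camera call takes 0.05 s, during which the arm holds its last target.

TASK

Check the microscope cart's brake: with the backs of the fingers press the red lever in towards the push bar until it meets its own stop, short of the bar, and keep it there for at least a second, without forcing it and with the fingers out of the gap between lever and bar and off the bar; then let it spring fully back out. Then record the check: push the black flange of the sliding cover on the white check board forward, without pinching it, until the cover is fully home over the orange field. Leave everything else where it stands and let go of it all at the end.

Things in the scene. Friction and masses are not known exactly. Their poses are not given: they have to be found in the camera images.
- bar_mid (a point): horizontal steel push bar with a black rubber sleeve, 270 mm long along its y, 22 mm thick (sleeve 28 mm), 170 mm above the table, on two posts 120 mm either side of its middle. The point is the middle of its axis. Its x axis is level and points away from the lever, over the cart's low platform (top 78 mm above the table, starting 20 mm behind the bar)
- lever (a joint): the brake lever's hinge, vertical axis, rad: 0 = sprung fully out, grows as the lever swings towards the bar (anticlockwise seen from above), 0.40 = against its own stop, where about 15 to 30 mm still remain to the bar. The spring takes about 5 N to start and 9 N at the stop, measured at the origin of lever_press
- lever_pivot (a point): point on the lever's hinge axis, at the lever's mid height, 35 mm in front of the bar's axis
- lever_press (a point): the place to press, on the red front of the lever (150 mm long, 22 mm high, 13 mm thick with the steel strip on its back): on the front face at mid height, 170 mm above the table, 130 mm from the pivot; the blade runs on 34 mm to its free end. x points square into the face, level, the pressing direction, and turns with the lever; y runs along the lever to the pivot. Free below it down to 85 mm
- check_board: white check board fixed on the table, 200 x 110 x 12 mm high, stands to the left or to the right of the cart. Origin: middle of its underside; x along the board, the way the cover slides away from the robot. The near half is a green field, the far half an orange one; 8 mm high guide rails run along both sides
- cover (a joint): travel of the grey sliding cover along the board's x, m: near 0 (0 to 0.015 at the start) it hides the green field, 0.090 = fully home over the orange field, against its stop. Sliding takes about 1.5 N and it stays where it is left
- cover_flange (a point): middle of the near face of the cover's black upright flange, 95 mm wide (y) by 34 mm high by 10 mm thick; the point lies 34 mm above the table and the flange reaches from 16 to 50 mm above it. x points the way it is to be pushed. The flange stands at the near edge of the cover plate (80 mm long, top 18 mm above the table)
- slide_tray: clear tray with glass slides, 200 x 110 x 18 mm, fixed on the table on the other side of the cart. Origin: middle of its underside
- oil_bottle: small amber bottle, 36 mm across, 75 mm high, loose on the table. Origin: middle of its underside
- dish: shallow glass dish, 84 mm across, 18 mm high, loose on the table. Origin: middle of its underside
- beaker: glass beaker, 68 mm across, 75 mm high, loose on the table. Origin: middle of its underside
- stain_jar: green jar with a blue cap, 64 mm across, 80 mm high, loose on the table. Origin: middle of its underside
- slide_box: blue slide box, 100 x 85 x 35 mm, loose on the cart's platform. Origin: middle of its underside
- objective: steel microscope objective, 28 mm across, 45 mm high, standing loose on the cart's platform. Origin: middle of its underside

How it is judged:
On the way, in this order (a step that is already met when the one before it is completed fails the run):
1. the lever is held in against its stop by the fingers for a second (value of joint lever above 0.37 rad and contact force between the fingers and lever_c0 above 2 N), for 0.9 s.
2. the lever is let fully back out (value of joint lever below 0.03 rad), for 0.2 s.
3. the cover is pushed fully home over the orange field (value of joint cover above 0.084 m), for 0.2 s.
At the end, for the whole second after the job is handed in: the lever has been held within 0.03 rad of its stop for 0.9 s and is fully out again (below 0.03 rad), the cover is within 6 mm of its far stop, and every loose thing is within 20 mm of where it stood (value of joint lever below 0.03 rad and value of joint cover above 0.084 m and distance of each of oil_bottle, dish, beaker, stain_jar, slide_box, objective from where it was at the start of the episode below 0.02 m); the robot touches nothing.
It fails at once if the fingers are in the gap behind the lever, or pinch it (over 1.5 N on its back) (contact force between the fingers and lever_c1 above 1.5 N).
It fails at once if the fingers press on the push bar (over 2 N) (contact force between the fingers and cart_c0 above 2 N or contact force between the fingers and cart_c1 above 2 N).
It fails at once if the flange is pinched (over 1.5 N of the fingers on its far face) (contact force between the fingers and cover_c2 above 1.5 N).
It fails at once if the lever is forced (over 60 N) (contact force between the fingers and lever_c0 above 60 N).
It fails at once if a loose thing is knocked, lifted or carried off (over 20 mm) (distance of any of oil_bottle, dish, beaker, stain_jar, slide_box, objective from where it was at the start of the episode above 0.02 m).
It also fails if it takes over 59 s, if anything falls off the work surface, if the arm or the gripper's body presses on something with over 40 N, if the wrist force passes 120 N, or if a joint passes its speed limit or range.

## Working session

There is one attempt and no reset: what is moved stays moved. The work goes in short steps, Python scripts to look and compute and a tool call to move; the robot and the scene stay as the last step left them, time stands still between calls to the robot, and variables do not carry over. Pictures are saved under pics/ and viewed, and the job is handed in when it is done.

Besides the shell and the picture viewer there is one more tool, called after "Emit:" as name([rows], argument=value, ...), one row to a line, values as JSON. arm_command: Moves the arm, as the interface text tells. Its arguments: {"type":"object","properties":{"targets":{"type":"array"},"squeeze":{"type":"number"}},"required":["targets"]}

```bash
mkdir -p pics; cat > h.py <<'E'
import numpy as np, cv2
from station import *
def snap(name,fn):
    p=camera_params(name); im,d=grab_frame(name)
    cv2.imwrite(f'pics/{fn}.png',im[:,:,::-1]); np.savez(f'{fn}.npz',im=im,d=d,**{k:np.array(v) for k,v in p.items()})
    return im,d,p
E
python3 - <<'E'
from h import *
s=get_state(); print(s)
for n in('scene','top','wrist'):
    im,d,p=snap(n,n+'0'); print(n,p)
E
```

```text
{'t': 0.0, 'q': array([ 1.51409846e+00,  3.59410829e-01,  1.10769122e-02, -3.38630214e-04,
       -1.22414265e+00, -2.88103797e-01]), 'qd': array([ 9.16602089e-04,  6.48890458e-04, -8.58350147e-04, -8.42755434e-05,
       -8.66927820e-04, -3.98023031e-04]), 'joint_efforts': array([-8.50701781e-04, -5.82715201e+01,  2.93045032e+01,  6.99696243e+00,
        6.78741460e-03, -1.82759322e-04]), 'eef_pos': array([0.22809184, 0.63509087, 0.4037169 ]), 'ee_rot': array([ 3.13989121e+00, -1.72246209e-04, -3.44916833e-01]), 'force': array([0.19606494, 0.22642389, 0.29396973]), 'moment': array([ 0.05904541,  0.03476138, -0.02993632]), 'width': 0.08774677758786241}
scene {'mtx': array([[415.04548059,   0.        , 318.70579027],
       [  0.        , 415.04548059, 201.29902062],
       [  0.        ,   0.        ,   1.        ]]), 'k1': -0.10632518214647627, 'eye': array([ 1.39933406, -0.30047895,  0.73864055]), 'orientation': array([-2.17444908,  0.01191416,  1.22682809])}
top {'mtx': array([[432.49819692,   0.        , 317.41391922],
       [  0.        , 432.49819692, 195.10522064],
       [  0.        ,   0.        ,   1.        ]]), 'k1': -0.06761832156481262, 'eye': array([4.78468604e-01, 4.09773454e-04, 1.33704583e+00]), 'orientation': array([-3.07867164, -0.00650822, -1.54364834])}
wrist {'mtx': array([[278.40540302,   0.        , 318.24016296],
       [  0.        , 278.40540302, 202.19486982],
       [  0.        ,   0.        ,   1.        ]]), 'k1': 0.0031253639145415383, 'eye': array([0.29765932, 0.61011153, 0.38464687]), 'orientation': array([ 2.86420881e+00, -1.74633028e-03, -1.91496631e+00])}
```

View pics/scene0.png

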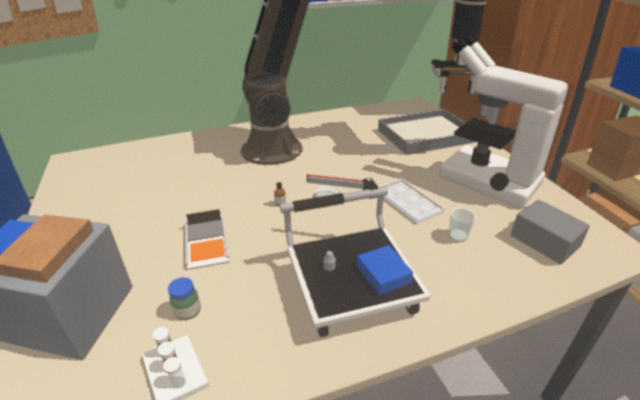

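View pics/top0.png

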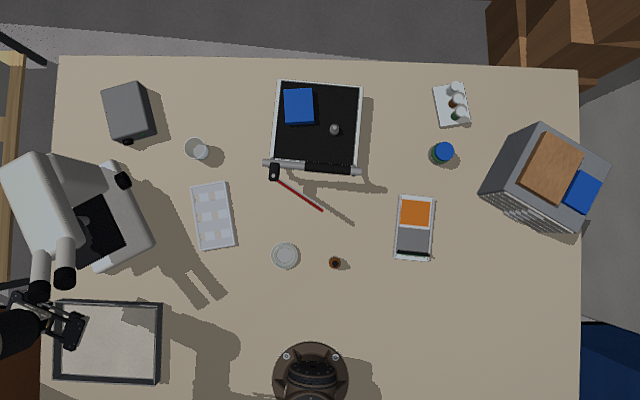

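View pics/wrist0.png

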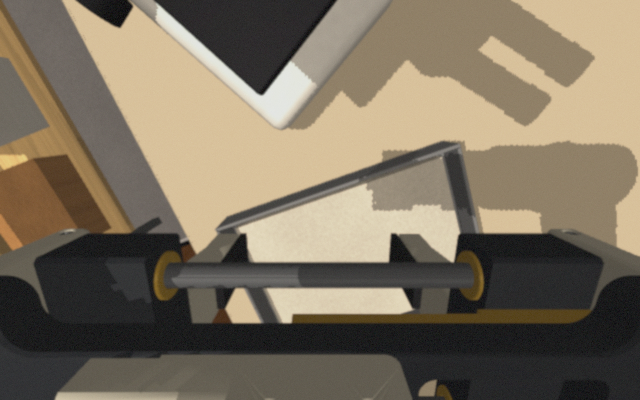

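The top view shows the cart bar at about (265-360,167). The red lever runs from (275,178) to (322,210), and the check board is at (415,228) with its flange near (413,253). Oil bottle (335,262), dish (285,256), beaker (197,149) and jar (443,153) are all visible. Next I'll measure these.

```bash
cat >> h.py <<'E'
from scipy.spatial.transform import Rotation as Ro
def load(fn): return dict(np.load(fn+'.npz'))
def rays(f,uv):
    uv=np.atleast_2d(np.array(uv,float)); K=f['mtx']; D=np.array([f['k1'],0,0,0,0],float)
    n=cv2.undistortPoints(uv.reshape(-1,1,2),K,D).reshape(-1,2)
    return np.c_[n,np.ones(len(n))]@Ro.from_euler('xyz',f['orientation']).as_matrix().T
def plane(f,uv,z):
    r=rays(f,uv); return f['eye']+r*((z-f['eye'][2])/r[:,2])[:,None]
def dep(f,uv):
    uv=np.atleast_2d(np.array(uv)); r=rays(f,uv); return f['eye']+r*f['d'][uv[:,1].astype(int),uv[:,0].astype(int)][:,None]
def proj(f,P):
    R=Ro.from_euler('xyz',f['orientation']).as_matrix(); c=(np.atleast_2d(P)-f['eye'])@R; n=c[:,:2]/c[:,2:]
    r2=(n**2).sum(1,keepdims=True); return n*(1+f['k1']*r2)*f['mtx'][0,0]+f['mtx'][:2,2]
E
python3 - <<'E'
from h import *
np.set_printoptions(precision=4,suppress=True)
t=load('top0'); im=t['im']; hsv=cv2.cvtColor(im,cv2.COLOR_RGB2HSV)
def blob(m,lo=None):
    n,l,s,c=cv2.connectedComponentsWithStats(m.astype(np.uint8)); 
    return [(np.argwhere(l==i)[:,::-1],s[i]) for i in range(1,n) if s[i][4]>8]
H,S,V=[hsv[:,:,i].astype(int) for i in range(3)]
red=((H<6)|(H>172))&(S>130)&(V>60)
for p,s in blob(red):
    if s[0]>460: continue
    r=cv2.minAreaRect(p.astype(np.float32)); b=cv2.boxPoints(r); w=dep(t,p); print('red',s,r,'depthz',np.median(w[:,2]));print(b); print(plane(t,b,.181))
org=(H>6)&(H<20)&(S>200)&(V>150)
for p,s in blob(org):
    if s[4]<200 or s[0]>480: continue
    r=cv2.minAreaRect(p.astype(np.float32)); b=cv2.boxPoints(r); print('orange',s,r); print(plane(t,b,.012))
for n,roi in dict(flange=(395,245,437,262),bar=(260,155,365,180)).items():
    x0,y0,x1,y1=roi; g=np.array([(x,y) for y in range(y0,y1) for x in range(x0,x1)])
    w=dep(t,g)
    m=(w[:,2]>(.04 if n=='flange' else .165))
    print(n,m.sum(), w[m].min(0),w[m].max(0),w[m].mean(0))
    if m.sum()>5: 
        r=cv2.minAreaRect(g[m].astype(np.float32));print(r); print(plane(t,cv2.boxPoints(r),.05 if n=='flange' else .18))
cv2.imwrite('pics/tz.png',cv2.resize(im[140:280,240:460,::-1],None,fx=3.6,fy=3.6,interpolation=cv2.INTER_CUBIC))
s=load('scene0')['im']; cv2.imwrite('pics/sz.png',cv2.resize(s[160:300,170:410,::-1],None,fx=3.3,fy=3.3,interpolation=cv2.INTER_CUBIC))
E
```

```text
red [277 180  46  32 128] ((299.634765625, 195.30018615722656), (54.641639709472656, 2.2944083213806152), 33.996456146240234) depthz 0.18117603608395694
[[276.3424 180.9751]
 [277.6253 179.0729]
 [322.9272 209.6253]
 [321.6443 211.5275]]
[[ 0.5864  0.1061  0.181 ]
 [ 0.5917  0.1028  0.181 ]
 [ 0.513  -0.0209  0.181 ]
 [ 0.5078 -0.0176  0.181 ]]
flange 110 [ 0.3871 -0.3434  0.0422] [0.4785 0.0004 1.337 ] [ 0.397  -0.2939  0.0606]
((416.02325439453125, 253.1826629638672), (36.12278747558594, 5.821180820465088), 12.724355697631836)
[[ 0.3969 -0.249   0.05  ]
 [ 0.4138 -0.2525  0.05  ]
 [ 0.3926 -0.3587  0.05  ]
 [ 0.3757 -0.3551  0.05  ]]
bar 1044 [ 0.4785 -0.1213  0.1654] [0.6467 0.1469 1.337 ] [0.6224 0.0208 0.1943]
((311.5, 169.0), (20.0, 99.0), 90.0)
[[ 0.645   0.1469  0.18  ]
 [ 0.6524 -0.1201  0.18  ]
 [ 0.5982 -0.1212  0.18  ]
 [ 0.5908  0.1449  0.18  ]]
```

```bash
ls -la pics
```

```text
total 1752
drwxr-xr-x 2 agent agent   4096 Dec  6 08:04 .
drwxr-xr-x 3 agent agent   4096 Dec  6 08:04 ..
-rw-r--r-- 1 agent agent 397844 Dec  6 08:04 scene0.png
-rw-r--r-- 1 agent agent 379707 Dec  6 08:04 sz.png
-rw-r--r-- 1 agent agent 316017 Dec  6 08:04 top0.png
-rw-r--r-- 1 agent agent 296481 Dec  6 08:04 tz.png
-rw-r--r-- 1 agent agent 382629 Dec  6 08:04 wrist0.png
```

View pics/tz.png

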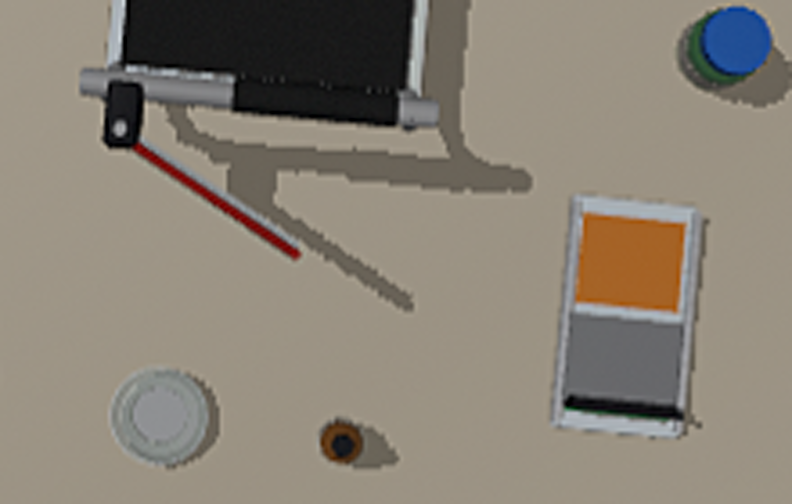

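View pics/sz.png

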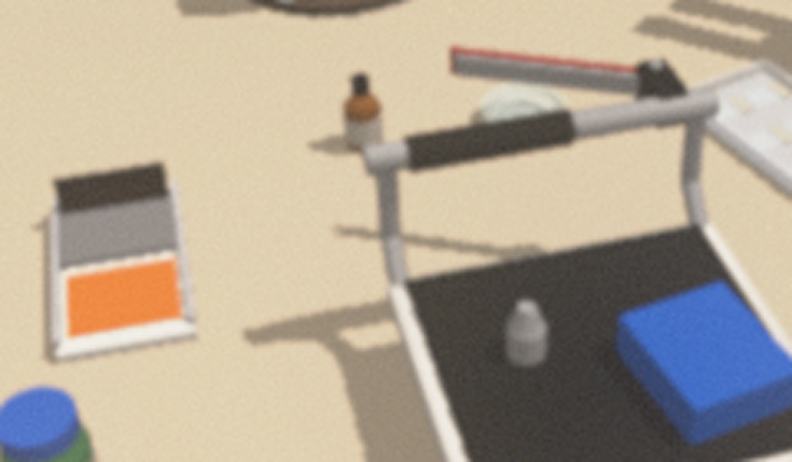

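```bash
python3 - <<'E'
from h import *
np.set_printoptions(precision=4,suppress=True)
t=load('top0'); im=t['im']
g=np.array([(x,y) for y in range(400) for x in range(640)]); W=dep(t,g).reshape(400,640,3); D=t['d']>0
# tall stuff in the path region
z=W[...,2]
for (x0,y0,x1,y1) in [(0,150,160,300),(0,290,100,360)]:
    w=W[y0:y1,x0:x1].reshape(-1,3); m=(w[:,2]>.1)&(w[:,2]<1.2)
    for lo,hi in[(.1,.2),(.2,.3),(.3,.4),(.4,.8)]:
        k=m&(w[:,2]>lo)&(w[:,2]<=hi)
        if k.sum()>5: print(x0,lo,k.sum(),w[k].min(0),w[k].max(0))
# bar axis from ends, pivot
e=lambda a,b:(240+a/3.6-.36,140+b/3.6-.36)
print('bar ends',plane(t,[e(82,80),e(438,112)],.175))
print('pivot pin',dep(t,[e(119,128)]),plane(t,[e(119,128)],.19))
b=[e(575,194),e(702,204),e(688,437),e(552,425)]
print('board',plane(t,b,.018)); P=plane(t,b,.018); print(np.linalg.norm(np.diff(P,axis=0),axis=1),P.mean(0))
f=[e(565,396),e(683,408),e(683,418),e(565,408)]
print('flange',plane(t,f,.05))
for n,(x,y) in dict(dish=(285,256),bottle=(335,262),jar=(443,153),tip=(322,210)).items(): print(n,dep(t,[(x,y)]))
# cross-check lever tip and flange in scene by projection
s=load('scene0'); im=s['im'][:,:,::-1].copy()
for P in [[.506,-.018,.181],[.524,.0107,.17],[.524,.0107,.181],*plane(t,f,.05)]:
    uv=proj(s,np.array(P))[0]; cv2.circle(im,tuple(int(round(v)) for v in uv),1,(255,0,255),-1)
cv2.imwrite('pics/sz2.png',cv2.resize(im[160:300,170:410],None,fx=3.3,fy=3.3,interpolation=cv2.INTER_CUBIC))
E
```

```text
0 0.1 3007 [0.3316 0.514  0.1   ] [0.633  0.705  0.1999]
0 0.2 908 [0.2915 0.5706 0.2001] [0.6322 0.7059 0.2999]
0 0.3 6225 [0.2725 0.5262 0.3   ] [0.6297 0.7402 0.3998]
0 0.4 1458 [0.2958 0.5051 0.4   ] [0.4033 0.6239 0.4536]
0 0.2 109 [0.1618 0.5412 0.2249] [0.2915 0.7005 0.3   ]
0 0.3 1769 [0.1604 0.5332 0.3002] [0.2952 0.7318 0.3999]
0 0.4 1848 [0.1872 0.5311 0.4001] [0.3201 0.6463 0.5405]
bar ends [[ 0.6379  0.1461  0.175 ]
 [ 0.6211 -0.1221  0.175 ]]
pivot pin [[0.6004 0.1152 0.1935]] [[0.6008 0.1155 0.19  ]]
board [[ 0.5735 -0.2571  0.018 ]
 [ 0.568  -0.3665  0.018 ]
 [ 0.3698 -0.3571  0.018 ]
 [ 0.3774 -0.2409  0.018 ]]
[0.1095 0.1984 0.1164] [ 0.4722 -0.3054  0.018 ]
flange [[ 0.4039 -0.2454  0.05  ]
 [ 0.3963 -0.3438  0.05  ]
 [ 0.388  -0.344   0.05  ]
 [ 0.3941 -0.2455  0.05  ]]
dish [[0.373  0.0883 0.0036]]
bottle [[ 0.3651 -0.062   0.0739]]
jar [[ 0.6922 -0.3723  0.0829]]
tip [[ 0.512  -0.0185  0.1796]]
```

View pics/sz2.png

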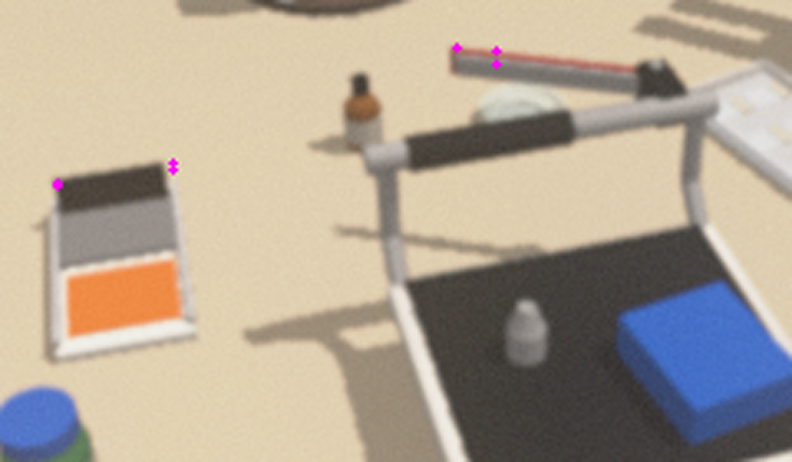

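The projected lever and flange points land on their edges in the scene view to within about 4 mm (magenta dots at (457,48), (497,52), (57,184), (173,167)). I'll back away from the microscope first and close the fingers on the way.

Emit:
arm_command([
  [[0, 0, 0], [-40, 0, 0], 1],
  [[0, 0, 0], [-40, 0, 0], 1],
  [[0, 0, 0], [0, -40, 0], 1],
  [[0, 0, 0], [0, -40, 0], 1],
  [[0, 0, 0], [0, -40, 0], 1],
  [[0, 0, 0], [0, -40, 0], 1],
  [[0, 0, 0], [0, -40, 0], 1],
], squeeze=10)

```text
t: 0.85
eef_pos: [0.1481, 0.4335, 0.4043]
ee_rot: [3.141, -0.0, -0.345]
force: [-0.6, -0.3, 0.7]
width: 0.0374
```

Emit:
arm_command([
  [[0, 0, -0.149], [35, -20, 0], 1],
  [[0, 0, -0.149], [35, -20, 0], 1],
  [[0, 0, -0.149], [35, -20, 0], 1],
  [[0, 0, -0.149], [35, -20, 0], 1],
  [[0, 0, -0.149], [35, -20, 0], 1],
  [[0, 0, -0.149], [35, -20, 0], 1],
])

```text
t: 1.45
eef_pos: [0.3593, 0.314, 0.4048]
ee_rot: [-3.141, 0.0, -1.245]
force: [0.2, 0.4, 0.2]
width: 0.0004
```

Emit:
arm_command([
  [[0, 0, -0.149], [20, -45, 0], 1],
  [[0, 0, -0.149], [20, -45, 0], 1],
  [[0, 0, -0.149], [20, -45, 0], 1],
  [[0, 0, -0.149], [20, -45, 0], 1],
  [[0, 0, -0.149], [20, -45, 0], 1],
  [[0, 0, -0.149], [20, -45, 0], 1],
  [[0, 0, 0], [0, 0, 0], 1],
])

```text
t: 2.15
eef_pos: [0.4793, 0.0407, 0.4043]
ee_rot: [3.141, -0.001, -2.144]
force: [-0.6, 0.5, -0.2]
width: 0.0005
```

```bash
python3 - <<'E'
from h import *
s=get_state(); print(s['q'],s['eef_pos'],s['ee_rot'],s['width'])
snap('wrist','w1'); snap('top','t1')
E
```

```text
[ 4.95056384e-01  3.50174765e-02 -4.01246956e-01  5.57689070e-04
 -1.13573383e+00 -1.06834500e+00] [0.47926233 0.04067026 0.40429   ] [ 3.14145678e+00 -1.29685005e-03 -2.14384950e+00] 0.0005285249795074228
```

View pics/w1.png

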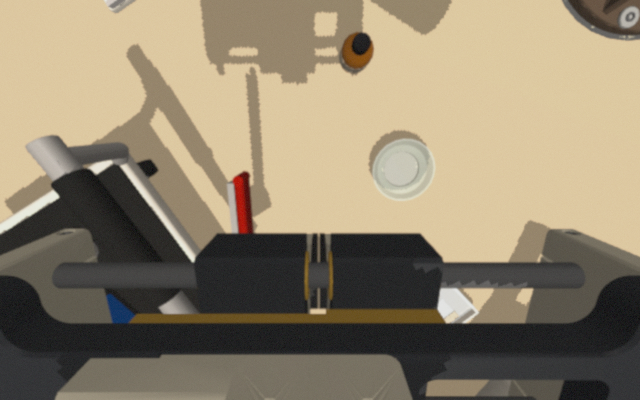

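The wrist view shows the lever tip at (241,175), left of the closed fingers. The bar is at lower left and the dish and bottle are clear. I'll cross-check the lever with this view.

```bash
python3 - <<'E'
from h import *
np.set_printoptions(precision=4,suppress=True)
for fn in('w1','t1'):
    f=load(fn); hsv=cv2.cvtColor(f['im'],cv2.COLOR_RGB2HSV); H,S,V=[hsv[:,:,i].astype(int) for i in range(3)]
    red=(((H<6)|(H>172))&(S>130)&(V>60)).astype(np.uint8)
    n,l,s,c=cv2.connectedComponentsWithStats(red)
    for i in range(1,n):
        if s[i][4]>30:
            p=np.argwhere(l==i)[:,::-1]; w=dep(f,p); k=(w[:,2]>.176)&(w[:,2]<.187)&(w[:,0]>.4)
            if k.sum()>10:
                w=w[k]; u=np.array([-.536,-.844]);nn=np.array([.844,-.536]); 
                print(fn,s[i],k.sum(),'along max',(w[:,:2]@u).max(),'front n min',np.percentile(w[:,:2]@nn,[1,5,50,95]), w[:,2].mean())
                A=np.c_[w[:,0:2]]; print(np.linalg.svd(A-A.mean(0))[2][0])
print('expected along tip',np.array([.506,-.018])@[-.536,-.844],'front',np.array([.506,-.018])@[.844,-.536])
E
```

```text
w1 [233 173  20  61 819] 628 along max -0.25414213303827776 front n min [0.438  0.4382 0.441  0.4448] 0.18099439208616383
[0.5302 0.8479]
t1 [277 180  20  13  49] 48 along max -0.34349258374682723 front n min [0.438  0.4383 0.4413 0.4437] 0.18098445513439224
[-0.526  -0.8505]
expected along tip -0.25602400000000003 front 0.436712
```

Emit:
arm_command([
  [[0, 0, 0], [0, 0, -30], 1],
  [[0, 0, 0], [0, 0, -30], 1],
  [[0, 0, 0], [0, 0, -23], 1],
  [[0, 0, 0], [8, -5, 0], 1],
  [[0, 0, 0], [8, -5, 0], 1],
  [[0, 0, 0], [6, -4, 0], 1],
  [[0, 0, 0], [0, 0, 0], 1],
])

```text
t: 2.95
eef_pos: [0.5015, 0.0312, 0.3228]
ee_rot: [-3.14, 0.002, -2.133]
force: [-0.4, 0.5, 0.0]
width: 0.0006
```

```bash
python3 - <<'E'
from h import *
s=get_state(); print(s['eef_pos'],s['ee_rot'],s['force'])
snap('scene','s2')
im=load('s2')['im'][:,:,::-1]; cv2.imwrite('pics/s2z.png',cv2.resize(im[100:260,250:450],None,fx=3.6,fy=3.6,interpolation=cv2.INTER_CUBIC))
E
```

```text
[0.50148186 0.03120783 0.3228221 ] [-3.14020706e+00  1.59080586e-03 -2.13293103e+00] [-0.39703294  0.46792217  0.01230628]
```

View pics/s2z.png

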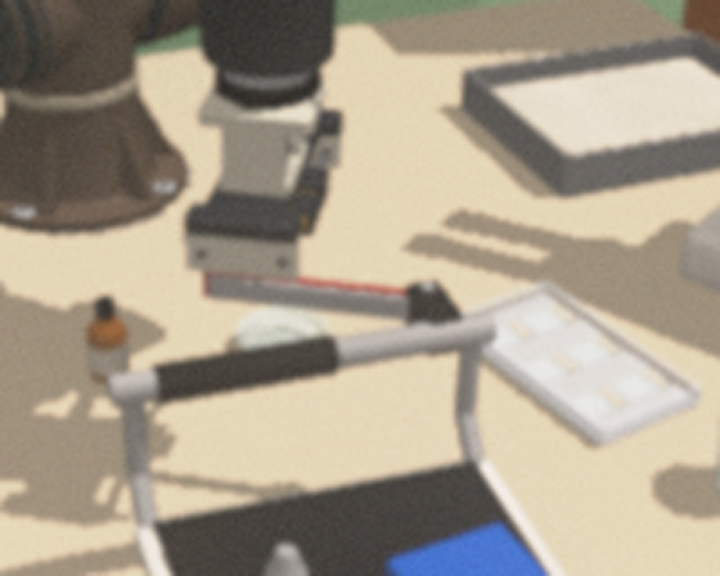

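Emit:
arm_command([
  [[0, 0, 0], [3, -5, 0], 1],
  [[0, 0, 0], [3, -5, 0], 1],
  [[0, 0, 0.05], [5, -4.5, 0], 1],
  [[0, 0, 0.05], [5, -4.5, 0], 1],
  [[0, 0, 0], [0, 0, 0], 1],
])

```text
t: 3.5
eef_pos: [0.5161, 0.0117, 0.3217]
ee_rot: [3.141, -0.0, -2.033]
force: [-4.7, 3.1, 3.8]
width: 0.0004
```

Emit:
arm_command([
  [[0, 0, 0.05], [5.5, -4, 0], 1],
  [[0, 0, 0.05], [5.5, -4, 0], 1],
  [[0, 0, 0.05], [5.5, -3.5, 0], 1],
  [[0, 0, 0.05], [5.5, -3.5, 0], 1],
  [[0, 0, 0], [0, 0, 0], 1],
])

```text
t: 4.0
eef_pos: [0.5377, -0.0031, 0.3217]
ee_rot: [3.14, -0.001, -1.833]
force: [-7.3, 3.3, 5.7]
width: 0.0003
```

```bash
python3 - <<'E'
from h import *
s=get_state(); print(s['eef_pos'],s['ee_rot'],s['force'])
snap('scene','s3')
im=load('s3')['im'][:,:,::-1]; cv2.imwrite('pics/s3z.png',cv2.resize(im[100:260,250:450],None,fx=3.6,fy=3.6,interpolation=cv2.INTER_CUBIC))
E
```

```text
[ 0.53767764 -0.00307355  0.32170526] [ 3.13994627e+00 -5.11967500e-04 -1.83320843e+00] [-7.28628336  3.31906153  5.69144871]
```

View pics/s3z.png

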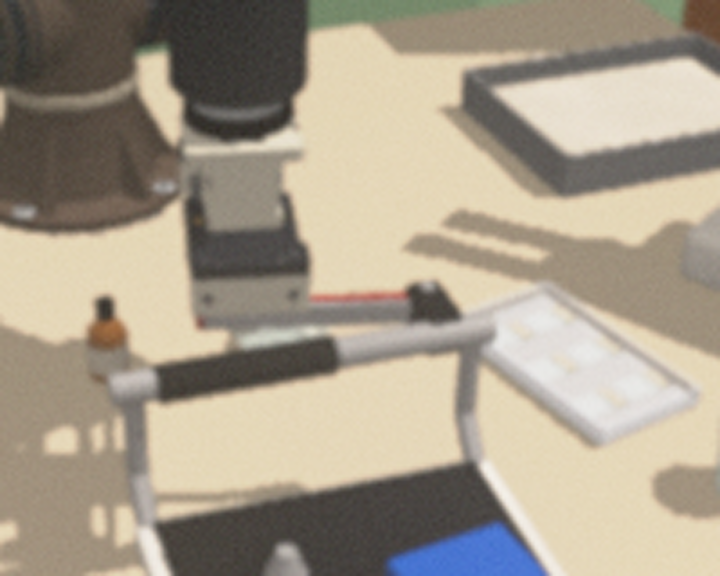

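The fingers press on the red face near its tip, the gap to the bar is still open, and the force is about 8 N as expected. I'll go on to the stop in small steps.

Emit:
arm_command([
  [[0, 0, 0.03], [3, -1.5, 0.5], 1],
  [[0, 0, 0.03], [3, -1.5, 0.5], 1],
  [[0, 0, 0], [0, 0, 0], 1],
])

```text
t: 4.35
eef_pos: [0.5428, -0.006, 0.3219]
ee_rot: [3.138, -0.001, -1.774]
force: [-6.5, 4.4, 2.0]
width: 0.0005
```

Emit:
arm_command([
  [[0, 0, 0.02], [3, -1.5, 0], 1],
  [[0, 0, 0.02], [2, -1, 0], 1],
  [[0, 0, 0], [0, 0, 0], 1],
])

```text
t: 4.65
eef_pos: [0.5477, -0.0083, 0.3219]
ee_rot: [3.138, -0.001, -1.734]
force: [-7.8, 3.5, 2.6]
width: 0.0008
```

Emit:
arm_command([
  [[0, 0, 0], [2, -0.3, 0], 1],
  [[0, 0, 0], [0, 0, 0], 1],
])

```text
t: 4.85
eef_pos: [0.5496, -0.0087, 0.3219]
ee_rot: [3.137, -0.001, -1.735]
force: [-8.1, 3.2, 2.9]
width: 0.0
```

Emit:
arm_command([
  [[0, 0, 0], [1.5, -0.2, 0], 1],
  [[0, 0, 0], [0, 0, 0], 1],
])

```text
t: 5.05
eef_pos: [0.551, -0.009, 0.3219]
ee_rot: [3.137, -0.001, -1.735]
force: [-8.5, 1.8, 2.5]
width: 0.0004
```

Emit:
arm_command([
  [[0, 0, 0], [1.5, -0.2, 0], 1],
  [[0, 0, 0], [0, 0, 0], 1],
])

```text
t: 5.25
eef_pos: [0.5524, -0.0093, 0.3219]
ee_rot: [3.137, -0.001, -1.735]
force: [-8.8, 1.5, 3.9]
width: 0.0004
```

Emit:
arm_command([
  [[0, 0, 0], [1.5, -0.2, 0], 1],
  [[0, 0, 0], [0, 0, 0], 1],
])

```text
t: 5.45
eef_pos: [0.5538, -0.0096, 0.3219]
ee_rot: [3.137, -0.001, -1.735]
force: [-9.0, 1.4, 3.4]
width: 0.0005
```

Emit:
arm_command([
  [[0, 0, 0], [1, 0, 0], 1],
  [[0, 0, 0], [0, 0, 0], 1],
])

```text
t: 5.65
eef_pos: [0.5543, -0.0096, 0.3219]
ee_rot: [3.136, -0.002, -1.735]
force: [-12.6, 2.7, 5.7]
width: 0.0005
```

```bash
python3 - <<'E'
from h import *
s=get_state(); print(s['eef_pos'],s['ee_rot'],s['force'],s['moment'])
snap('scene','s4');snap('top','t4');
im=load('s4')['im'][:,:,::-1]; cv2.imwrite('pics/s4z.png',cv2.resize(im[150:230,280:410],None,fx=6,fy=6,interpolation=cv2.INTER_CUBIC))
im=load('t4')['im'][:,:,::-1]; cv2.imwrite('pics/t4z.png',cv2.resize(im[140:240,250:380],None,fx=5,fy=5,interpolation=cv2.INTER_CUBIC))
E
```

```text
[ 0.55427494 -0.00960967  0.32186102] [ 3.13552498e+00 -1.72541603e-03 -1.73520154e+00] [-12.56890089   2.74032818   5.6667091 ] [ 0.75844123  3.87821894 -0.05875824]
```

View pics/s4z.png

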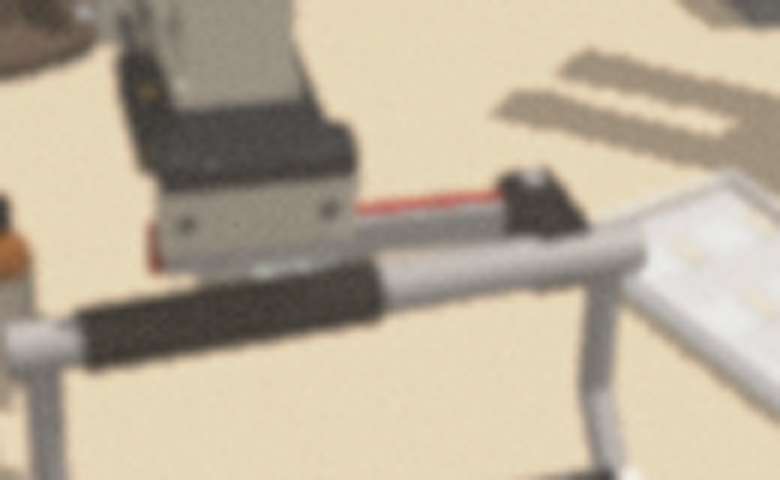

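View pics/t4z.png

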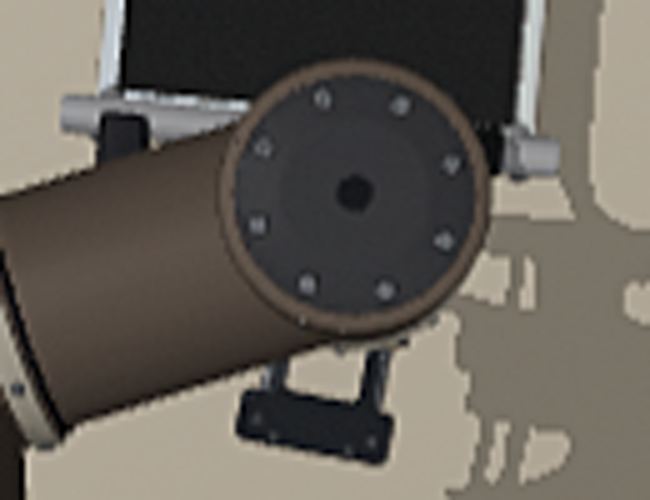

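The force rose from 9 to 12.9 N over the last millimetre, and the pictures show the lever short of the bar with the fingers in front of it. That puts the lever at its stop. I'll add a touch more and hold.

Emit:
arm_command([
  [[0, 0, 0], [0.5, 0, 0], 1],
  [[0, 0, 0], [0, 0, 0], 1],
  [[0, 0, 0], [0, 0, 0], 1],
  [[0, 0, 0], [0, 0, 0], 1],
  [[0, 0, 0], [0, 0, 0], 1],
  [[0, 0, 0], [0, 0, 0], 1],
  [[0, 0, 0], [0, 0, 0], 1],
  [[0, 0, 0], [0, 0, 0], 1],
])

```text
t: 6.55
eef_pos: [0.5544, -0.0097, 0.3218]
ee_rot: [3.135, -0.002, -1.735]
force: [-14.1, 2.5, 6.6]
width: 0.0004
```

Emit:
arm_command([
  [[0, 0, 0], [0, 0, 0], 1],
  [[0, 0, 0], [0, 0, 0], 1],
  [[0, 0, 0], [0, 0, 0], 1],
  [[0, 0, 0], [0, 0, 0], 1],
  [[0, 0, 0], [0, 0, 0], 1],
  [[0, 0, 0], [0, 0, 0], 1],
  [[0, 0, 0], [0, 0, 0], 1],
])

```text
t: 7.25
eef_pos: [0.5544, -0.0096, 0.3219]
ee_rot: [3.135, -0.002, -1.735]
force: [-14.5, 1.6, 5.5]
width: 0.0004
```

Held at 14 N for over 1.5 s. Now I'll ease it back along the arc.

Emit:
arm_command([
  [[0, 0, 0], [-6, 1, 0], 1],
  [[0, 0, -0.05], [-6, 3, 0], 1],
  [[0, 0, -0.05], [-6, 3, 0], 1],
  [[0, 0, -0.05], [-6, 3.5, 0], 1],
  [[0, 0, -0.05], [-6, 4, 0], 1],
  [[0, 0, -0.05], [-6, 4.5, 0], 1],
  [[0, 0, -0.05], [-6, 4.5, 0], 1],
  [[0, 0, -0.05], [-5, 5, 0], 1],
])

```text
t: 8.05
eef_pos: [0.5085, 0.0189, 0.322]
ee_rot: [3.139, -0.002, -2.087]
force: [0.3, 0.2, -1.9]
width: 0.0005
```

Emit:
arm_command([
  [[0, 0, -0.05], [-5, 5, 0], 1],
  [[0, 0, 0], [-10, 6, 0], 1],
  [[0, 0, 0], [-14, 8, 0], 1],
  [[0, 0, 0], [0, 0, 0], 1],
])

```text
t: 8.45
eef_pos: [0.4794, 0.0388, 0.3228]
ee_rot: [3.141, 0.0, -2.132]
force: [0.5, 0.5, 0.5]
width: 0.0005
```

```bash
python3 - <<'E'
from h import *
s=get_state(); print(s['eef_pos'],s['ee_rot'],s['force'])
snap('scene','s5');snap('wrist','w5')
im=load('s5')['im'][:,:,::-1]; cv2.imwrite('pics/s5z.png',cv2.resize(im[100:260,250:450],None,fx=3.6,fy=3.6,interpolation=cv2.INTER_CUBIC))
E
```

```text
[0.47938386 0.03878022 0.32277757] [ 3.14123532e+00  2.24512530e-04 -2.13154335e+00] [0.47585568 0.47997328 0.46231642]
```

View pics/s5z.png

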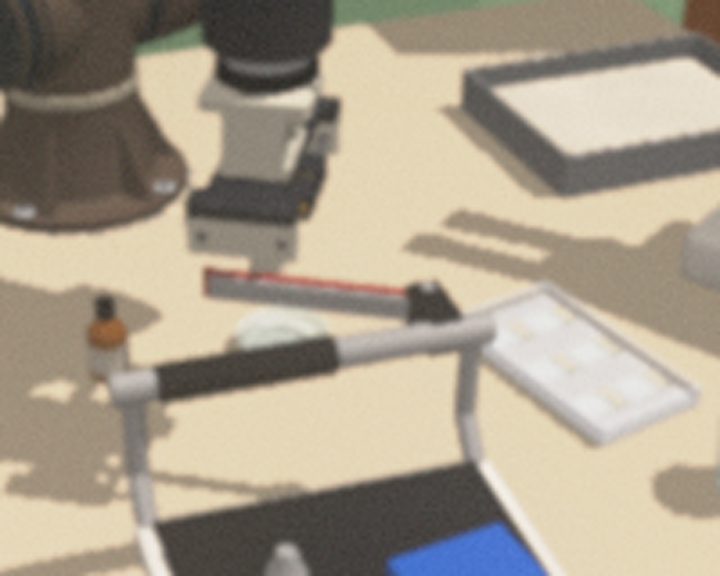

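The lever is back in its starting place (tip at (207,280), same as before). Now over to the cover.

Emit:
arm_command([
  [[0, 0, 0], [0, 0, 40], 1],
  [[0, 0, 0], [0, 0, 40], 1],
  [[0, 0, 0.08], [-6, -42, 0], 1],
  [[0, 0, 0.08], [-6, -42, 0], 1],
  [[0, 0, 0.08], [-10, -42, 0], 1],
  [[0, 0, 0.08], [-16, -42, 0], 1],
  [[0, 0, 0.08], [-20, -42, 0], 1],
  [[0, 0, 0.08], [-30, -40, 0], 1],
])

```text
t: 9.35
eef_pos: [0.3929, -0.2133, 0.4028]
ee_rot: [-3.141, -0.0, -1.649]
force: [1.0, -1.1, -0.5]
width: 0.0003
```

Emit:
arm_command([
  [[0, 0, 0.02], [-25, -40, 0], 1],
  [[0, 0, 0], [-25, -40, 0], 1],
  [[0, 0, 0], [0, 0, 0], 1],
])

```text
t: 9.65
eef_pos: [0.3404, -0.2951, 0.4027]
ee_rot: [3.141, -0.0, -1.638]
force: [0.4, 0.3, -0.6]
width: -0.0
```

```bash
python3 - <<'E'
from h import *
s=get_state(); print(s['eef_pos'],s['ee_rot'],s['force'],s['q'])
snap('scene','s6');snap('wrist','w6');snap('top','t6')
E
```

```text
[ 0.34038634 -0.29510282  0.40267508] [ 3.14101388e+00 -4.46873711e-04 -1.63816979e+00] [ 0.37399739  0.33348246 -0.55728762] [-2.74196250e-01 -1.94074701e-02 -4.60150957e-01  6.14833855e-04
 -1.13052758e+00  2.06560496e-01]
```

View pics/w6.png

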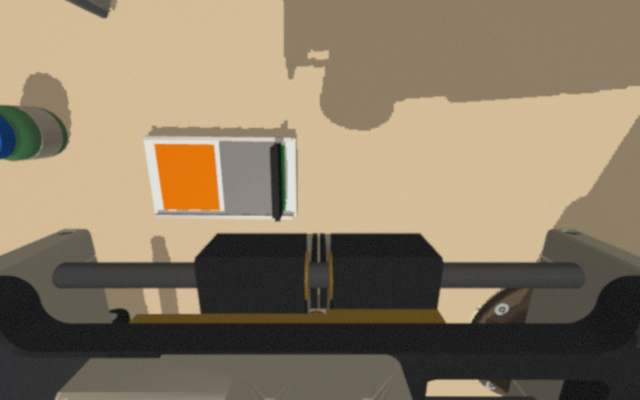

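View pics/s6.png

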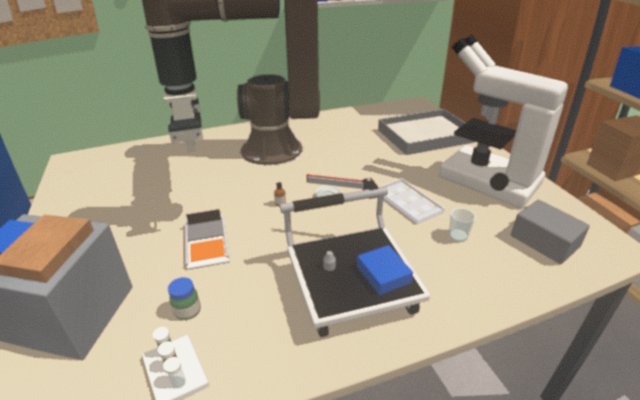

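The wrist view shows the flange at (278,143)-(278,220), left of the fingers. The orange field is at (188,177). I'll cross-check the flange position.

```bash
python3 - <<'E'
from h import *
np.set_printoptions(precision=4,suppress=True)
f=load('w6'); w=dep(f,[(x,y) for y in range(140,225) for x in range(265,300)])
k=(w[:,2]>.044)&(w[:,2]<.056); w=w[k]; print(k.sum(),w.min(0),w.max(0),np.median(w,0))
r=cv2.minAreaRect((w[:,:2]*1000).astype(np.float32)); print(r,cv2.boxPoints(r)); 
E
```

```text
634 [ 0.3864 -0.3459  0.044 ] [ 0.4035 -0.2511  0.0535] [ 0.3942 -0.3008  0.0502]
((395.0729064941406, -298.7376403808594), (94.66397094726562, 10.398053169250488), 85.50767517089844) [[ 386.1826 -345.517 ]
 [ 396.5486 -346.3315]
 [ 403.9633 -251.9583]
 [ 393.5972 -251.1438]]
```

Emit:
arm_command([
  [[0, 0, -0.01], [0, 0, -40], 1],
  [[0, 0, 0], [0, 0, -40], 1],
  [[0, 0, 0], [0, 0, -40], 1],
  [[0, 0, 0], [0, 0, -40], 1],
  [[0, 0, 0], [0, 0, -25], 1],
  [[0, 0, 0], [0, 0, -12], 1],
  [[0, 0, 0], [0, 0, 0], 1],
])

```text
t: 10.5
eef_pos: [0.3436, -0.2904, 0.204]
ee_rot: [3.138, 0.001, -1.64]
force: [0.2, -0.1, -0.1]
width: 0.0003
```

```bash
python3 - <<'E'
from h import *
s=get_state(); print(s['eef_pos'],s['ee_rot'],s['force'])
snap('scene','s7')
im=load('s7')['im'][:,:,::-1]; cv2.imwrite('pics/s7z.png',cv2.resize(im[100:280,130:330],None,fx=3.3,fy=3.3,interpolation=cv2.INTER_CUBIC))
E
```

```text
[ 0.34359014 -0.29042958  0.20395616] [ 3.13773709e+00  8.65160219e-04 -1.64026128e+00] [ 0.1919211  -0.139938   -0.14175108]
```

View pics/s7z.png

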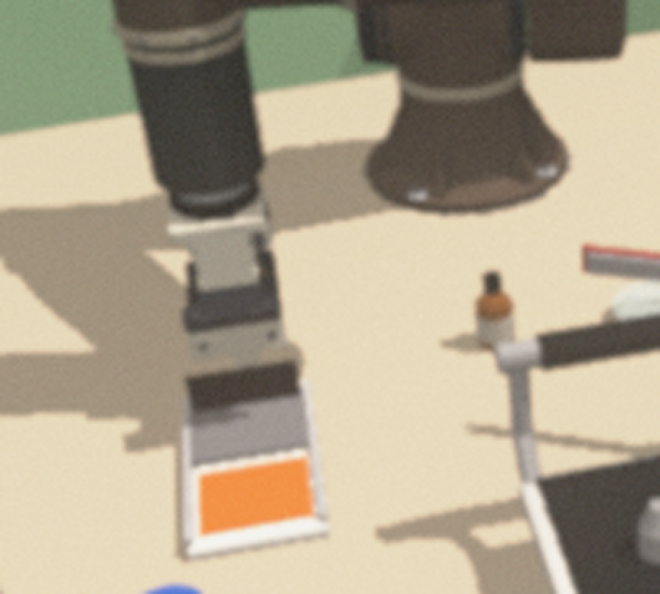

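The fingers are behind the flange, clear of it. Pushing.

Emit:
arm_command([
  [[0, 0, 0], [10, -4, 0], 1],
  [[0, 0, 0], [10, -3, 0], 1],
  [[0, 0, 0], [10, -0.8, 0], 1],
  [[0, 0, 0], [10, -0.8, 0], 1],
  [[0, 0, 0], [10, -0.8, 0], 1],
  [[0, 0, 0], [10, -0.8, 0], 1],
  [[0, 0, 0], [10, -0.8, 0], 1],
])

```text
t: 11.25
eef_pos: [0.4139, -0.3027, 0.2057]
ee_rot: [3.141, 0.0, -1.643]
force: [-1.5, -0.3, 1.8]
width: 0.0008
```

Emit:
arm_command([
  [[0, 0, 0], [10, -0.8, 0], 1],
  [[0, 0, 0], [10, -0.8, 0], 1],
  [[0, 0, 0], [8, -0.6, 0], 1],
  [[0, 0, 0], [0, 0, 0], 1],
])

```text
t: 11.65
eef_pos: [0.4424, -0.3049, 0.2055]
ee_rot: [-3.141, -0.0, -1.642]
force: [0.5, -0.1, 0.3]
width: 0.0006
```

Emit:
arm_command([
  [[0, 0, 0], [4, -0.3, 0], 1],
  [[0, 0, 0], [4, -0.3, 0], 1],
  [[0, 0, 0], [0, 0, 0], 1],
])

```text
t: 11.95
eef_pos: [0.4494, -0.3054, 0.2056]
ee_rot: [3.142, 0.0, -1.643]
force: [-0.1, 0.1, 0.8]
width: 0.0005
```

Emit:
arm_command([
  [[0, 0, 0], [2, -0.2, 0], 1],
  [[0, 0, 0], [2, -0.2, 0], 1],
  [[0, 0, 0], [0, 0, 0], 1],
])

```text
t: 12.25
eef_pos: [0.4533, -0.3058, 0.2056]
ee_rot: [-3.142, 0.0, -1.643]
force: [-0.1, 1.0, -0.7]
width: 0.0004
```

Emit:
arm_command([
  [[0, 0, 0], [2, -0.2, 0], 1],
  [[0, 0, 0], [0, 0, 0], 1],
])

```text
t: 12.45
eef_pos: [0.4554, -0.3061, 0.2057]
ee_rot: [-3.141, -0.0, -1.643]
force: [-1.2, -0.3, -0.4]
width: 0.0003
```

Emit:
arm_command([
  [[0, 0, 0], [2, -0.2, 0], 1],
  [[0, 0, 0], [0, 0, 0], 1],
])

```text
t: 12.65
eef_pos: [0.4574, -0.3063, 0.2057]
ee_rot: [-3.141, -0.0, -1.643]
force: [-0.5, 0.1, -1.3]
width: 0.0008
```

Emit:
arm_command([
  [[0, 0, 0], [2, -0.2, 0], 1],
  [[0, 0, 0], [0, 0, 0], 1],
])

```text
t: 12.85
eef_pos: [0.4581, -0.3064, 0.2056]
ee_rot: [3.139, 0.0, -1.643]
force: [-6.6, 1.7, 4.7]
width: 0.0002
```

```bash
python3 - <<'E'
from h import *
s=get_state(); print(s['eef_pos'],s['ee_rot'],s['force'])
snap('scene','s8')
im=load('s8')['im'][:,:,::-1]; cv2.imwrite('pics/s8z.png',cv2.resize(im[100:280,130:330],None,fx=3.3,fy=3.3,interpolation=cv2.INTER_CUBIC))
E
```

```text
[ 0.45809846 -0.30635168  0.20555199] [ 3.13855389e+00  4.65339520e-04 -1.64305502e+00] [-6.56824667  1.67068939  4.73292555]
```

View pics/s8z.png

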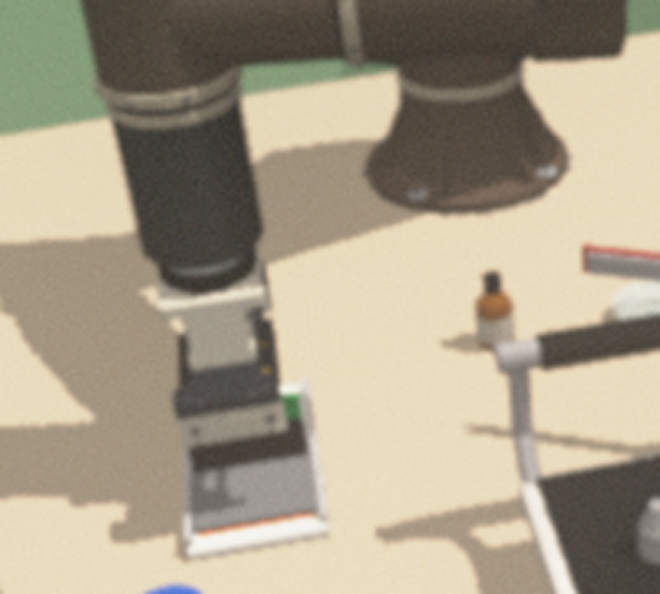

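Force has jumped to 6.7 N, which suggests the stop, but a thin orange sliver remains at (265,525). I'll push slightly more to tell a stop from a jam.

Emit:
arm_command([
  [[0, 0, 0], [2, -0.2, 0], 1],
  [[0, 0, 0], [0, 0, 0], 1],
  [[0, 0, 0], [0, 0, 0], 1],
])

```text
t: 13.2
eef_pos: [0.4587, -0.3065, 0.2055]
ee_rot: [3.136, 0.001, -1.644]
force: [-11.3, 1.6, 9.1]
width: 0.0005
```

Emit:
arm_command([
  [[0, 0, 0], [-8, 0.6, 0], 1],
  [[0, 0, 0], [-20, 1.5, 0], 1],
  [[0, 0, 0], [-10, 0, 30], 1],
  [[0, 0, 0], [0, 0, 40], 1],
  [[0, 0, 0], [0, 0, 40], 1],
  [[0, 0, 0], [0, 0, 40], 1],
  [[0, 0, 0], [0, 0, 40], 1],
  [[0, 0, 0], [0, 0, 0], 1],
])

```text
t: 14.0
eef_pos: [0.4247, -0.3053, 0.4021]
ee_rot: [-3.13, -0.004, -1.642]
force: [0.8, -0.7, -0.3]
width: 0.0003
```

```bash
python3 - <<'E'
from h import *
np.set_printoptions(precision=4,suppress=True)
s=get_state(); print(s['eef_pos'],s['ee_rot'],s['force'])
snap('scene','s9'); snap('wrist','w9'); snap('top','t9')
im=load('s9')['im'][:,:,::-1]; cv2.imwrite('pics/s9z.png',cv2.resize(im[160:320,150:430],None,fx=2.8,fy=2.8,interpolation=cv2.INTER_CUBIC))
f=load('w9'); w=dep(f,[(x,y) for y in range(400) for x in range(640)])
k=(w[:,2]>.044)&(w[:,2]<.056)&(w[:,0]>.36)&(w[:,0]<.55)&(w[:,1]<-.24)&(w[:,1]>-.36); w=w[k]
r=cv2.minAreaRect((w[:,:2]*1000).astype(np.float32)); print(r,cv2.boxPoints(r))
print('start mid 395.1 -298.7')
E
```

```text
[ 0.4247 -0.3053  0.4021] [-3.1302 -0.0041 -1.6418] [ 0.8111 -0.7044 -0.2899]
((478.8009338378906, -305.3758544921875), (94.60673522949219, 10.443490028381348), 85.60627746582031) [[ 469.9706 -352.1402]
 [ 480.3834 -352.9402]
 [ 487.6312 -258.6115]
 [ 477.2184 -257.8115]]
start mid 395.1 -298.7
```

View pics/s9z.png

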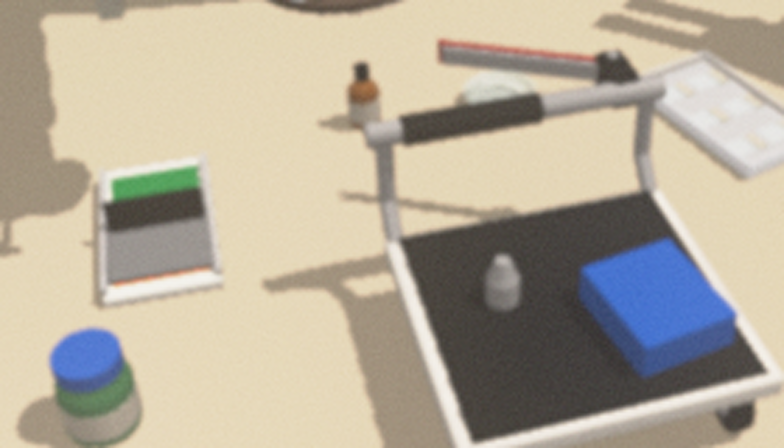

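View pics/w9.png

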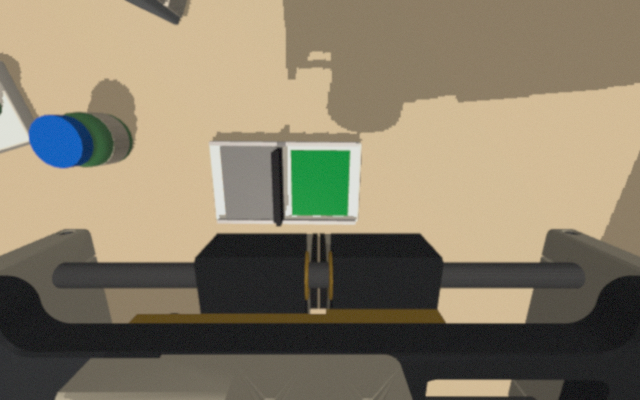

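```bash
python3 - <<'E'
from h import *
np.set_printoptions(precision=1,suppress=True)
a=-.078; n=np.array([np.cos(a),np.sin(a)])
def ext(f,m,z,name):
    k,l,s,c=cv2.connectedComponentsWithStats(m.astype(np.uint8)); i=1+np.argmax(s[1:,4]); p=np.argwhere(l==i)[:,::-1]
    w=plane(f,p,z)[:,:2]@n*1000; print(name,s[i],np.percentile(w,[0.5,5,50,95,99.5]))
f=load('w6');hsv=cv2.cvtColor(f['im'],cv2.COLOR_RGB2HSV).astype(int);H,S,V=hsv[...,0],hsv[...,1],hsv[...,2]
ext(f,(H<22)&(S>200)&(V>150)&(np.indices(H.shape)[0]<230),.012,'orange w6')
print('f0 near face',np.array([389.9,-298.3])@n)
r=np.indices(H.shape)
gray=(S<40)&(V>60)&(V<150)&(r[0]<230)&(r[0]>130)&(r[1]>140)&(r[1]<300)
ext(f,gray,.018,'cover w6')
f=load('w9');hsv=cv2.cvtColor(f['im'],cv2.COLOR_RGB2HSV).astype(int);H,S,V=hsv[...,0],hsv[...,1],hsv[...,2]
ext(f,(H>50)&(H<75)&(S>150)&(V>80)&(r[1]>250),.012,'green w9')
gray=(S<40)&(V>60)&(V<150)&(r[0]<230)&(r[0]>130)&(r[1]>205)&(r[1]<300)
ext(f,gray,.018,'cover w9')
print('f1 near face',np.array([473.6,-305])@n)
for y in (160,180,200): print(f['im'][y,206:230].tolist())
xs=plane(f,[(x,180) for x in range(206,230)],.018)[:,:2]@n*1000; print(xs)
E
python3 - <<'E'
import cv2
im=cv2.imread('pics/w9.png'); cv2.imwrite('pics/w9z.png',cv2.resize(im[125:235,200:370],None,fx=4.5,fy=4.5,interpolation=cv2.INTER_NEAREST))
E
```

```text
orange w6 [ 156  145   63   64 3551] [503.2 506.6 540.4 574.2 577.6]
f0 near face 411.95833945088674
cover w6 [ 158  137  125   82 3788] [414.4 428.  459.1 490.2 564.8]
green w9 [ 292  151   57   64 3495] [410.8 414.1 447.4 481.1 484.4]
cover w9 [ 220  142   80   81 3827] [488.2 501.3 540.9 572.2 575.4]
f1 near face 495.9259233594952
[[212, 189, 150], [212, 189, 152], [211, 188, 151], [213, 192, 157], [215, 199, 174], [222, 219, 205], [226, 226, 220], [224, 226, 221], [224, 226, 219], [224, 226, 220], [224, 226, 220], [224, 226, 220], [223, 225, 219], [221, 222, 217], [204, 202, 193], [161, 156, 146], [139, 133, 126], [139, 133, 129], [135, 130, 125], [137, 131, 127], [136, 132, 127], [135, 129, 125], [137, 131, 127], [136, 129, 125]]
[[212, 189, 150], [212, 188, 151], [213, 189, 153], [211, 188, 149], [209, 185, 149], [208, 187, 154], [210, 196, 172], [221, 217, 206], [223, 224, 219], [225, 227, 222], [224, 226, 221], [223, 225, 220], [224, 226, 222], [225, 226, 221], [223, 225, 220], [221, 220, 214], [200, 193, 181], [155, 149, 140], [139, 136, 131], [139, 134, 129], [138, 134, 128], [139, 133, 129], [137, 134, 128], [139, 134, 130]]
[[212, 188, 152], [212, 189, 151], [212, 188, 152], [211, 187, 150], [211, 187, 149], [210, 187, 149], [210, 187, 151], [204, 183, 150], [209, 196, 174], [220, 218, 205], [224, 226, 221], [224, 225, 222], [224, 226, 223], [223, 226, 222], [225, 226, 223], [225, 226, 223], [223, 224, 221], [216, 215, 209], [187, 181, 171], [150, 146, 137], [140, 136, 130], [138, 134, 124], [140, 136, 130], [141, 136, 130]]
[598.4 597.  595.7 594.4 593.  591.7 590.4 589.  587.7 586.4 585.1 583.7
 582.4 581.1 579.7 578.4 577.1 575.8 574.4 573.1 571.8 570.4 569.1 567.8]
```

View pics/w9z.png

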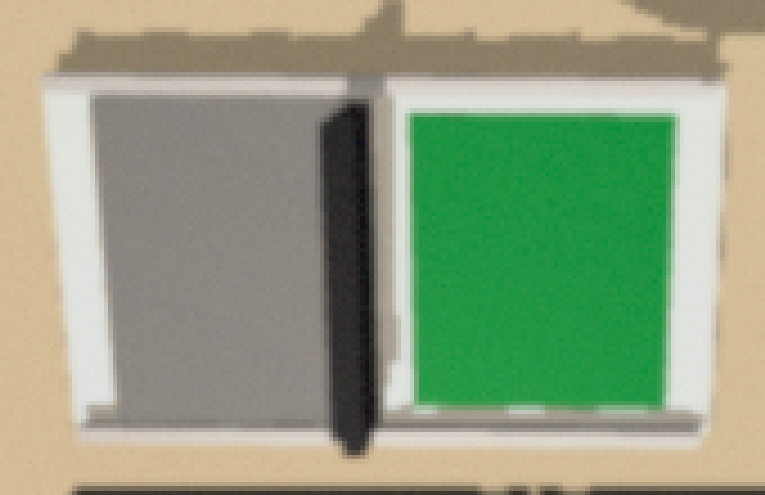

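The flange has travelled 84 mm from a start offset of unknown size (0–15 mm). The orange edge is at 578 mm along the board and the cover edge at 577, and the scene view still shows a thin orange line. Absolute position is only good to 2–3 mm, so I'll press again, a bit harder, to confirm the stop.

Emit:
arm_command([
  [[0, 0, 0], [0, 0, -40], 1],
  [[0, 0, 0], [0, 0, -40], 1],
  [[0, 0, 0], [0, 0, -40], 1],
  [[0, 0, 0], [0, 0, -40], 1],
  [[0, 0, 0], [0, 0, -20], 1],
  [[0, 0, 0], [0, 0, -17], 1],
  [[0, 0, 0], [0, 0, 0], 1],
])

```text
t: 14.85
eef_pos: [0.4216, -0.3041, 0.1951]
ee_rot: [3.135, 0.002, -1.643]
force: [-0.6, 0.6, -0.4]
width: 0.0004
```

Emit:
arm_command([
  [[0, 0, 0], [10, -0.8, 0], 1],
  [[0, 0, 0], [10, -0.8, 0], 1],
  [[0, 0, 0], [6, -0.5, 0], 1],
  [[0, 0, 0], [4, -0.3, 0], 1],
  [[0, 0, 0], [0, 0, 0], 1],
])

```text
t: 15.35
eef_pos: [0.454, -0.307, 0.1991]
ee_rot: [-3.14, -0.0, -1.642]
force: [0.0, 0.6, -0.6]
width: 0.0006
```

Emit:
arm_command([
  [[0, 0, 0], [3, -0.2, 3], 1],
  [[0, 0, 0], [2, -0.2, 0], 1],
  [[0, 0, 0], [0, 0, 0], 1],
])

```text
t: 15.65
eef_pos: [0.4572, -0.3073, 0.2019]
ee_rot: [3.139, 0.0, -1.643]
force: [-5.2, 1.2, 5.7]
width: 0.0008
```

Emit:
arm_command([
  [[0, 0, 0], [2, -0.2, 0], 1],
  [[0, 0, 0], [0, 0, 0], 1],
])

```text
t: 15.85
eef_pos: [0.4578, -0.3074, 0.2017]
ee_rot: [3.136, 0.001, -1.644]
force: [-9.9, 1.3, 10.8]
width: 0.0004
```

Emit:
arm_command([
  [[0, 0, 0], [2, -0.2, 0], 1],
  [[0, 0, 0], [0, 0, 0], 1],
])

```text
t: 16.05
eef_pos: [0.4585, -0.3075, 0.2017]
ee_rot: [3.133, 0.001, -1.644]
force: [-15.3, 2.4, 15.7]
width: 0.0003
```

Emit:
arm_command([
  [[0, 0, 0], [2, -0.2, 0], 1],
  [[0, 0, 0], [0, 0, 0], 1],
  [[0, 0, 0], [0, 0, 0], 1],
])

```text
t: 16.35
eef_pos: [0.459, -0.3076, 0.2016]
ee_rot: [3.13, 0.002, -1.644]
force: [-20.2, 2.6, 20.8]
width: 0.0003
```

Emit:
arm_command([
  [[0, 0, 0], [0, 0, 4], 1],
  [[0, 0, 0], [0, 0, 2], 1],
  [[0, 0, 0], [0, 0, 0], 1],
])

```text
t: 16.65
eef_pos: [0.4595, -0.3073, 0.2057]
ee_rot: [3.13, 0.003, -1.645]
force: [-11.6, 1.0, 0.3]
width: 0.0004
```

It resists 11.6 N with no vertical load and does not advance, so this is the stop. Now retreat and make a final check.

Emit:
arm_command([
  [[0, 0, 0], [-10, 0.8, 0], 1],
  [[0, 0, 0], [-25, 1.5, 0], 1],
  [[0, 0, 0], [-10, 0, 30], 1],
  [[0, 0, 0], [0, 0, 40], 1],
  [[0, 0, 0], [0, 0, 40], 1],
  [[0, 0, 0], [0, 0, 40], 1],
  [[0, 0, 0], [0, 0, 40], 1],
  [[0, 0, 0], [0, 0, 0], 1],
])

```text
t: 17.45
eef_pos: [0.4203, -0.3064, 0.4043]
ee_rot: [-3.13, -0.004, -1.642]
force: [0.3, -0.1, -0.6]
width: 0.0004
```

```bash
python3 - <<'E'
from h import *
np.set_printoptions(precision=4,suppress=True)
s=get_state(); print(s['t'],s['eef_pos'],s['force'])
snap('scene','s10'); snap('wrist','w10'); snap('top','t10')
f=load('w10'); w=dep(f,[(x,y) for y in range(400) for x in range(640)])
k=(w[:,2]>.044)&(w[:,2]<.056)&(w[:,0]>.36)&(w[:,0]<.55)&(w[:,1]<-.24)&(w[:,1]>-.36); w=w[k]
print(cv2.minAreaRect((w[:,:2]*1000).astype(np.float32)))
a,b=load('s6')['im'].astype(int),load('s10')['im'].astype(int)
im=b.astype(np.uint8)[:,:,::-1]; d=(abs(a-b).sum(2)>90).astype(np.uint8)*255
cv2.imwrite('pics/fin.png',np.vstack([cv2.resize(im[150:330,150:500],None,fx=2.2,fy=1.6),cv2.cvtColor(cv2.resize(d[150:330,150:500],None,fx=2.2,fy=1.6),cv2.COLOR_GRAY2BGR)]))
E
```

```text
17.45 [ 0.4203 -0.3064  0.4043] [ 0.3139 -0.0607 -0.5584]
((478.7315979003906, -305.4176330566406), (94.54364013671875, 10.367121696472168), 85.44652557373047)
```

View pics/fin.png

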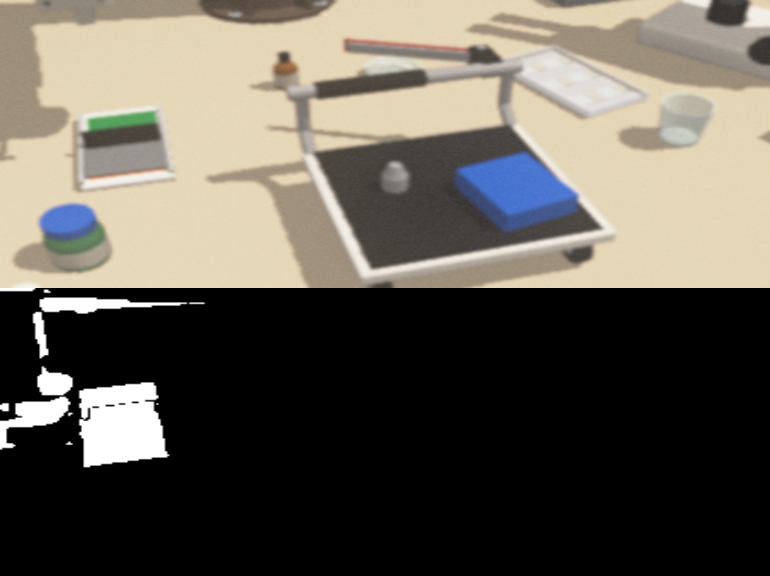

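The flange did not move under the second push (478.7 mm both times), so it is at the stop. In the difference picture only the cover and the arm's shadow have changed, and all the loose things stand still. Handing in.

```bash
python3 - <<'E'
from h import *
a,b=load('s0' if 0 else 'scene0')['im'].astype(int),load('s10')['im'].astype(int)
d=abs(a-b).sum(2)[165:205,300:375]; print('lever region changed px',(d>90).sum())
print(job_done())
E
```

```text
lever region changed px 0
the job is handed in; nothing more can be done
None
```

I did both parts of the task and handed the job in at about 17.5 s; no verdict came back.

- **Lever:** I pressed the red lever with the backs of the closed fingers until it met its stop, where the force rose from 9 N to about 14 N. I held it there for about 1.5 s and eased it back out. The final picture of the lever matches the one from the start exactly, so it is fully out again.
- **Cover:** I pushed the flange forward to a firm stop, then pushed again with up to about 20 N. The flange stayed at the same measured place both times.
- **Everything else:** The before-and-after pictures show none of the loose things moved, and the arm ended clear of everything with no force on it.

**Checks that did not fully agree:**
- The cover travelled 84 mm by camera. It started a few millimetres in, and its absolute position is only good to 2–3 mm, so the cameras alone do not prove it is within 6 mm of its far stop. A thin orange line also still shows at the far edge. I judged it home from the firm stop.
- During the second push the upward force on the tool rose to about 21 N. I put it down to friction on the flange; it vanished when I raised the tool slightly.

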